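Put the jars and bottles back in their stands

TASK

Put the four screw-capped containers from the front of the bench into the round bottle stands behind them (those at the back of the bench stay there): the two wide white jars go in the two wide stands and the two slim amber bottles in the two narrow stands, and in each pair the taller one goes in the stand further to the left as the robot sees it. Stand each one upright, right down on the floor of its stand, without tipping any of them over, and leave the pot of cotton buds and the timer where they are.

Things in the scene. Friction and masses are not known exactly. Their poses are not given: they have to be found in the camera images.
- wide_jar_tall: The taller of the two wide white screw-capped jars (grey-white cap, red-brown band): 60 mm in diameter, 74 mm high with its cap, standing loose and upright in the front row, on the open bench. Origin: centre of its underside; z up along its axis.
- wide_jar_short: The shorter of the two wide white screw-capped jars (blue cap, blue band): 62 mm in diameter, 62 mm high with its cap, standing loose and upright in the front row, on the open bench. Origin: centre of its underside; z up along its axis.
- bottle_tall: The taller of the two slim amber screw-capped bottles (black cap): 33 mm in diameter, 70 mm high with its cap, standing loose and upright in the front row, on the open bench. Origin: centre of its underside; z up along its axis.
- bottle_short: The shorter of the two slim amber screw-capped bottles (white cap): 30 mm in diameter, 62 mm high with its cap, standing loose and upright in the front row, on the open bench. Origin: centre of its underside; z up along its axis.
- wide_stand_a: Fixed, round, open bottle stand of dark steel with a black pad inside: 88 mm across the outside, 80 mm across the inside, 16 mm high, wall 4 mm, floor 5 mm thick. Origin: centre of its underside on the bench; z up, y to the robot's left. There are two alike; which of them is the left one changes from start to start.
- wide_stand_b: Fixed, round, open bottle stand of dark steel with a black pad inside: 88 mm across the outside, 80 mm across the inside, 16 mm high, wall 4 mm, floor 5 mm thick. Origin: centre of its underside on the bench; z up, y to the robot's left. There are two alike; which of them is the left one changes from start to start.
- narrow_stand_a: Fixed, round, open bottle stand of dark steel with a black pad inside: 59 mm across the outside, 51 mm across the inside, 16 mm high, wall 4 mm, floor 5 mm thick. Origin: centre of its underside on the bench; z up, y to the robot's left. There are two alike; which of them is the left one changes from start to start.
- narrow_stand_b: Fixed, round, open bottle stand of dark steel with a black pad inside: 59 mm across the outside, 51 mm across the inside, 16 mm high, wall 4 mm, floor 5 mm thick. Origin: centre of its underside on the bench; z up, y to the robot's left. There are two alike; which of them is the left one changes from start to start.
- swabs: Clear round pot of pink cotton buds, loose, 77 mm across, 80 mm high, standing among the jars. A bystander, to be left where it is. Origin: centre of its underside.
- timer: White kitchen timer with a small display and buttons, loose, 58 x 62 mm, 19 mm high, lying among the stands. A bystander, to be left where it is. Origin: centre of its underside.

How it is judged:
By the outcome, as a careful person would: the job done as asked, in the order asked, and still so for the second after the job is handed in, with the robot touching nothing.
It also fails if it takes over 96 s, if anything falls off the work surface, if the arm or the gripper's body presses on something with over 40 N, if the wrist force passes 120 N, or if a joint passes its speed limit or range.

ROBOT

A 6-joint arm with a two-finger parallel gripper is mounted at the origin on a cart in front of the work surface, level with it; the furniture and walls round the work are solid. World frame = base frame: x ahead of the robot, y to its left, z up, the work surface at z = 0. Lengths are in m, angles in rad, forces in N, time in s.
With the tool pointing down it reaches from about 0.35 to 0.85 m from the base axis. Payload 8.1 kg.
Tool frame: the origin (TCP) lies on the mounting face of the last link; the fingertips stand 186 mm ahead of it and the grasp point (between the pads) lies 167 mm ahead of it; z points along the fingers, y is the direction in which the jaws open and shut (so a half turn about z gives the same grasp; the last joint's range is limited). The gripper opens to 93 mm and grips with 3 to 60 N. Pads are 15 mm wide; open, the fingers measure 128 mm over their backs; the gripper's body (75 mm by 188 mm) begins 65 mm behind the grasp point.
Start: joints at [1.132, 0.13, 1.488, -0, 1.523, -0.085], TCP at [0.208, 0.563, 0.405] pointing down, gripper open.
Joint ranges: [-2.96, 2.96], [-0.89, 2.26], [0.02, 2.5], [-1.34, 4.48], [0, 2.73], [-2.66, 2.66]. Speed limits (rad/s): [2.39, 2.39, 2.79, 3.14, 3.14, 3.14].

INTERFACE

Orientations are given as a rotation vector (axis times angle).
In Python, from plant import robot, read_camera, spotter gives the robot as it stands.
- The arm moves only by the tool arm_command, never from a script. Its arguments are lists of equal length, an entry for each row: "xyz": the shift along the world's x, y, z in cm, a list of three; "turn": the turn, a rotation vector about the world's x, y, z in rad, a list of three. A call has 1 to 12 rows; each row shifts and turns the commanded pose from where the row before left it; what a row does not reach is not made up. A row lasts 1/8 s, in which the tool goes at most 62.5 mm and 10.7 degrees, less where a joint would pass 70% of its speed; a pose out of reach is approached as far as the arm can. A call is refused whole if a number of a shift passes 6.25 or a number of a turn 0.188, either way. A call with a gripper value outside its range is refused whole. "gripper" is the finger opening in cm, from 0 to 9.3, set as the call begins (left out, the last holds). The fingers move at their own pace and stop on an object; "force" is the grip in N (left out, the last holds). Time passes only in rows, so rows that do not move let the fingers close. It gives the time, the measured TCP pose, the force and the opening at its end, in the units of the state.
- robot.read_state(): the state, without advancing time (a new reading comes with each control period).
- read_camera(name): name is "scene" or "top" or "wrist"; returns a dict with "frame" (420x560x3 uint8, red, green, blue), "z_map" (420x560 float32, m along the optical axis (not along the pixel's ray), 0 where there is no reading), "fx", "fy", "cx", "cy" (pixels), "eye" and "orientation" of the camera in the world. Camera axes: x right, y down, z forward; pixel columns grow to the right and rows downward; lengths in m; the calibration is good to about 2 mm. A picture is of the moment at which its call begins.
- robot.close_job(): hands the job in, once; it reports no verdict.
Trained networks look in a picture, given as the dict that the camera call returned (one of the last four; its "shot" number tells which), for a name from the list of things; names that differ only in an ending like _2 or _b are one class to them, and where a whole thing is asked for, a point or a joint stands for the part that bears it (a point fixed in the world has none). Each returns a list of dicts, best first, with "confidence" (0 to 1); they miss things now and then, are a little off and sometimes report something else, mostly with a low value. They report only what shows in the picture. A call takes as long as a camera call.
- spotter.masks_of(picture, query): "pixels" (420x560 bool, what is visible of it) and "centre" ([row, column] in pixels, amid what is visible of it).
The state is a dict: "t": time; "q": joint angles; "dq": joint speeds; "joint_torque": joint torques, N m; "tool_pos": TCP position; "orientation": TCP orientation; "force": force on the tool from outside, world axes, zero at the start; "wrist_torque": the same for the moment, N m; "opening": finger opening in m.
Only numpy, scipy, OpenCV 4.12 (cv2) and the standard library are available. Lean on these libraries where they do the work, as an engineer would, in place of code of your own. Each camera call takes 0.05 s, during which the arm holds its last target. There are 200 camera calls.

## Working session

There is one attempt and no reset: what is moved stays moved. The work goes in short steps, Python scripts to look and compute and a tool call to move; the robot and the scene stay as the last step left them, time stands still between calls to the robot, and variables do not carry over. Pictures are saved under pics/ and viewed, about 12 in all and at most 16, crops included, and the job is handed in when it is done.

Besides the shell and the picture viewer there is one more tool, called as a command line: name --argument value ..., lists and objects as JSON in quotes. arm_command: Moves the arm, as the interface text tells. Its arguments: {"type":"object","properties":{"xyz":{"type":"array","items":{"type":"array","items":{"type":"number"}}},"turn":{"type":"array","items":{"type":"array","items":{"type":"number"}}},"gripper":{"type":"number"},"force":{"type":"number"}},"required":["xyz","turn"]}

```bash
ls; mkdir -p pics; cat > h.py <<'E'
import numpy as np, cv2
from plant import robot, read_camera, spotter
from scipy.spatial.transform import Rotation as R
def rot(o):
    o=np.array(o,float)
    if o.shape==(3,3): return o
    return (R.from_rotvec(o) if o.size==3 else R.from_quat(o)).as_matrix()
def cloud(p):
    z=p["z_map"]; v,u=np.indices(z.shape)
    c=np.stack([(u-p["cx"])/p["fx"]*z,(v-p["cy"])/p["fy"]*z,z],-1)
    return c@rot(p["orientation"]).T+np.array(p["eye"])
def save(p,n): cv2.imwrite("pics/"+n,p["frame"][...,::-1])
E
python3 - <<'E'
from h import *
s=robot.read_state();print({k:s[k] for k in("t","tool_pos","orientation","opening")})
for n in("top","scene"):
    p=read_camera(n);save(p,n+"0.png");print(n,p["eye"],p["orientation"])
    c=cloud(p)
    for q in "wide_jar_tall wide_jar_short bottle_tall bottle_short wide_stand_a narrow_stand_a swabs timer".split():
        for d in spotter.masks_of(p,q)[:4]:
            m=d["pixels"]&(p["z_map"]>0)
            pts=c[m]
            if len(pts)<5: continue
            zt=np.percentile(pts[:,2],97)
            t=pts[pts[:,2]>zt-.006]
            (cx,cy),r=cv2.minEnclosingCircle(t[:,:2].astype(np.float32))
            print(q,round(d["confidence"],2),np.round(d["centre"]),len(pts),"top z",zt.round(3),"circ",np.round([cx,cy,r],3),"med",np.median(pts,0).round(3))
E
```

```text
pics
{'t': 0.0, 'tool_pos': array([0.20775511, 0.56263559, 0.40368867]), 'orientation': array([-5.52692334e-01, -3.09212642e+00,  2.82831163e-03]), 'opening': 0.09275720720811477}
top [0.25894363 0.02054455 1.66413625] [-2.12719621  2.19209762 -0.15908368]
wide_jar_tall 0.6 [230. 151.] 349 top z 0.08 circ [0.437 0.376 0.029] med [0.435 0.373 0.073]
wide_jar_short 0.18 [195. 386.] 282 top z 0.026 circ [ 0.533 -0.366  0.032] med [ 0.533 -0.366  0.017]
bottle_tall 0.55 [232. 309.] 111 top z 0.075 circ [ 0.43  -0.118  0.015] med [ 0.426 -0.116  0.067]
bottle_short 0.6 [197. 289.] 591 top z 0.019 circ [ 0.536 -0.048  0.044] med [ 0.537 -0.049  0.006]
wide_stand_a 0.96 [197. 290.] 586 top z 0.018 circ [ 0.536 -0.048  0.044] med [ 0.535 -0.048  0.006]
wide_stand_a 0.76 [194. 337.] 592 top z 0.019 circ [ 0.537 -0.212  0.044] med [ 0.538 -0.213  0.006]
narrow_stand_a 0.82 [199. 240.] 278 top z 0.019 circ [0.539 0.11  0.029] med [0.539 0.111 0.006]
narrow_stand_a 0.66 [207. 183.] 272 top z 0.02 circ [0.519 0.296 0.029] med [0.519 0.296 0.007]
swabs 0.6 [226. 264.] 458 top z 0.088 circ [0.433 0
[... 377 characters left out ...]
 0.016] med [ 0.419 -0.123  0.042]
bottle_tall 0.37 [210. 247.] 858 top z 0.083 circ [0.431 0.044 0.042] med [0.418 0.033 0.061]
bottle_short 0.56 [203. 201.] 250 top z 0.062 circ [0.422 0.195 0.018] med [0.413 0.189 0.034]
wide_stand_a 0.96 [210. 298.] 443 top z 0.016 circ [ 0.503 -0.075  0.087] med [ 0.547 -0.039  0.005]
narrow_stand_a 0.61 [209. 248.] 848 top z 0.083 circ [0.431 0.044 0.042] med [0.418 0.033 0.061]
narrow_stand_a 0.56 [188. 195.] 213 top z 0.016 circ [0.481 0.264 0.084] med [0.522 0.302 0.008]
swabs 0.66 [211. 250.] 879 top z 0.083 circ [0.431 0.044 0.042] med [0.418 0.033 0.06 ]
timer 0.66 [253. 413.] 442 top z 0.019 circ [ 0.536 -0.366  0.037] med [ 0.522 -0.37   0.016]
```

```bash
python3 - <<'E'
import cv2
for n,(a,b,c,d) in {"top":(140,290,100,460),"scene":(120,360,100,480)}.items():
    i=cv2.imread(f"pics/{n}0.png")[a:b,c:d]; cv2.imwrite(f"pics/{n}0c.png",cv2.resize(i,None,fx=2,fy=2,interpolation=cv2.INTER_CUBIC))
E
```

```text
(no output)
```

View pics/top0c.png

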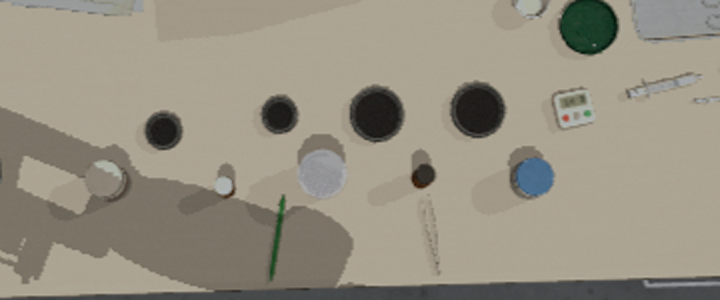

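View pics/scene0c.png

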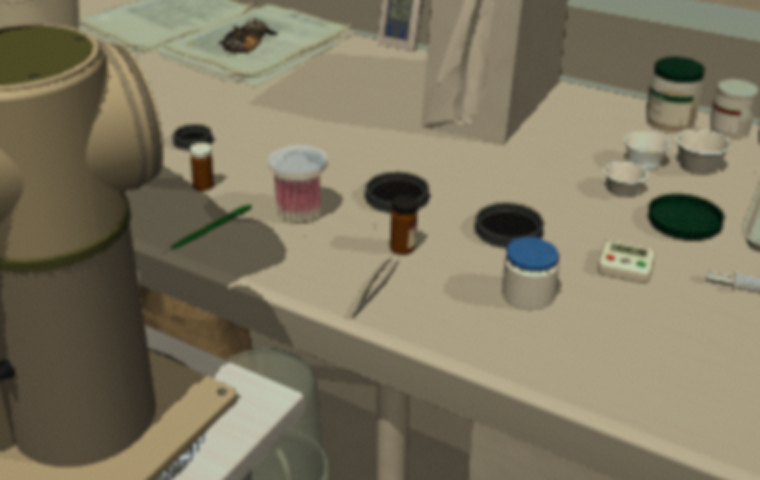

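The top picture shows the front row from left to right. In crop pixels these are the tall jar (105,180), white-cap bottle (224,187), swabs (322,172), black-cap bottle (423,176) and blue-cap jar (532,177). The stands are at narrow (163,130), narrow (279,114), wide (376,113) and wide (477,109), with the timer at (574,108). Next I refine the object positions from cap points in both cameras.

```bash
python3 - <<'E'
from h import *
from scipy.optimize import least_squares
obj=dict(jt=(.437,.376,.074,.03),bs=(.42,.195,.062,.015),bt=(.43,-.118,.07,.0165),js=(.43,-.29,.062,.031))
st=dict(nL=(.519,.296,.0295),nR=(.539,.11,.0295),wL=(.536,-.048,.044),wR=(.537,-.212,.044))
for n in("top","scene"):
    p=read_camera(n);c=cloud(p).reshape(-1,3)[p["z_map"].ravel()>0]
    for k,(x,y,h,r) in obj.items():
        m=c[(np.hypot(c[:,0]-x,c[:,1]-y)<.06)&(c[:,2]>.025)]
        if len(m)<9: print(n,k,"none");continue
        t=m[m[:,2]>np.percentile(m[:,2],90)-.008]
        (a,b),rr=cv2.minEnclosingCircle(t[:,:2].astype(np.float32))
        print(n,k,len(t),np.percentile(m[:,2],90).round(3),"mean",t[:,:2].mean(0).round(4),"circ",np.round([a,b,rr],4))
    for k,(x,y,r) in st.items():
        d=np.hypot(c[:,0]-x,c[:,1]-y)
        m=c[(d<r+.006)&(c[:,2]>.012)&(c[:,2]<.03)]
        f=least_squares(lambda v:np.hypot(m[:,0]-v[0],m[:,1]-v[1])-(r-.002),[x,y],loss="soft_l1",f_scale=.002).x
        print(n,k,len(m),f.round(4), "floor z",np.median(c[d<r-.01,2]).round(4))
    d=c[(abs(c[:,0]-.45)<.12)&(c[:,1]<.25)&(c[:,1]>-.3)]; b=d[abs(d[:,2])<.012]; print("bench z",np.median(b[:,2]).round(4))
E
```

```text
top jt 221 0.078 mean [0.4369 0.3781] circ [0.4373 0.3771 0.0294]
top bs 58 0.066 mean [0.4222 0.1949] circ [0.4227 0.1952 0.0147]
top bt 63 0.074 mean [ 0.4307 -0.1184] circ [ 0.4304 -0.1187  0.0158]
top js 240 0.066 mean [ 0.4216 -0.2889] circ [ 0.4211 -0.2896  0.03  ]
top nL 61 [0.5185 0.2964] floor z 0.0055
top nR 63 [0.5393 0.1092] floor z 0.0056
top wL 108 [ 0.5358 -0.0489] floor z 0.0056
top wR 103 [ 0.5376 -0.2128] floor z 0.0051
bench z 0.0002
scene jt none
scene bs 63 0.061 mean [0.4192 0.1941] circ [0.4218 0.1959 0.0149]
scene bt 103 0.069 mean [ 0.4271 -0.1194] circ [ 0.43   -0.1171  0.0177]
scene js 352 0.062 mean [ 0.4184 -0.2906] circ [ 0.4227 -0.2913  0.0321]
scene nL 58 [0.5185 0.2972] floor z 0.0042
scene nR 0 [0.539 0.11 ] floor z -0.5188
scene wL 85 [ 0.5355 -0.0481] floor z 0.004
scene wR 132 [ 0.5382 -0.2119] floor z -0.647
bench z -0.0008
```

arm_command --xyz '[[3.82,-3.08,-1.7],[3.82,-3.08,-1.7],[3.82,-3.08,-1.7],[3.82,-3.08,-1.7],[3.82,-3.08,-1.7],[3.82,-3.11,-1.8],[0,0,0],[0,0,0]]' --turn '[[0,0,0],[0,0,0],[0,0,0],[0,0,0],[0,0,0],[0,0,0],[0,0,0],[0,0,0]]' --gripper 9.3 --force 20

```text
t: 2.0
tool_pos: [0.437, 0.3779, 0.3019]
orientation: [-0.554, -3.092, -0.0]
force: [0.3, -0.5, -0.1]
opening: 0.0931
```

```bash
python3 - <<'E'
from h import *
p=read_camera("wrist");save(p,"w1.png");c=cloud(p).reshape(-1,3)[p["z_map"].ravel()>0]
m=c[(np.hypot(c[:,0]-.437,c[:,1]-.378)<.05)&(c[:,2]>.06)&(c[:,2]<.09)]
print(len(m),np.percentile(m[:,2],50),cv2.minEnclosingCircle(m[:,:2].astype(np.float32)))
E
```

```text
4770 0.07351388373488452 ((0.4366869032382965, 0.38095033168792725), 0.029169248417019844)
```

View pics/w1.png

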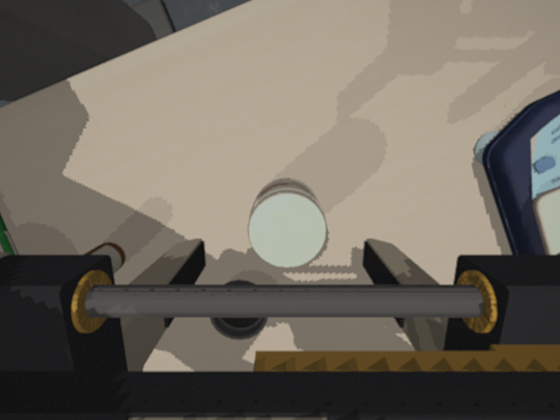

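The wrist view shows the jar cap at pixel (287,230), centred between the fingers, so I descend and grip.

arm_command --xyz '[[0,0.05,-3],[0,0.05,-3],[0,0,-2.7],[0,0,0]]' --turn '[[0,0,0],[0,0,0],[0,0,0],[0,0,0]]'

```text
t: 2.55
tool_pos: [0.4352, 0.3791, 0.2129]
orientation: [-0.549, -3.09, 0.004]
force: [-0.4, 0.2, -0.0]
opening: 0.0931
```

arm_command --xyz '[[0,0,0],[0,0,0],[0,0,0],[0,0,0],[0,0,0],[0,0,0],[0,0,0],[0,0,0]]' --turn '[[0,0,0],[0,0,0],[0,0,0],[0,0,0],[0,0,0],[0,0,0],[0,0,0],[0,0,0]]' --gripper 4

```text
t: 3.55
tool_pos: [0.4373, 0.379, 0.2154]
orientation: [0.553, 3.092, 0.001]
force: [-0.5, -0.3, 4.8]
opening: 0.0587
```

arm_command --xyz '[[0,0,2],[0,0,4],[0,0,4],[0.5,-2.1,2],[1,-4,0],[1,-4,0],[1,-4,0],[1,-4,0],[1,-4,0],[1,-4,0],[1,-4,0],[0,0,0]]' --turn '[[0,0,0],[0,0,0],[0,0,0],[0,0,0],[0,0,0],[0,0,0],[0,0,0],[0,0,0],[0,0,0],[0,0,0],[0,0,0],[0,0,0]]'

```text
t: 5.05
tool_pos: [0.5124, 0.0754, 0.3357]
orientation: [0.558, 3.091, -0.001]
force: [-0.0, -0.8, -1.5]
opening: 0.0589
```

arm_command --xyz '[[1,-4,0],[1,-4,0],[0.4,-3,0],[0,-1.65,0],[0,0,0],[0,0,0]]' --turn '[[0,0,0],[0,0,0],[0,0,0],[0,0,0],[0,0,0],[0,0,0]]'

```text
t: 5.8
tool_pos: [0.5359, -0.0477, 0.3348]
orientation: [-0.552, -3.092, -0.001]
force: [-1.2, 0.5, -0.3]
opening: 0.0587
```

```bash
python3 - <<'E'
from h import *
s=robot.read_state();print(s["tool_pos"],s["opening"],s["force"])
p=read_camera("wrist");save(p,"w2.png")
p=read_camera("top");c=cloud(p).reshape(-1,3)[p["z_map"].ravel()>0]
E
```

```text
[ 0.53592701 -0.04766415  0.33478288] 0.05867392933216257 [-1.20935476  0.46743949 -0.30155736]
```

View pics/w2.png

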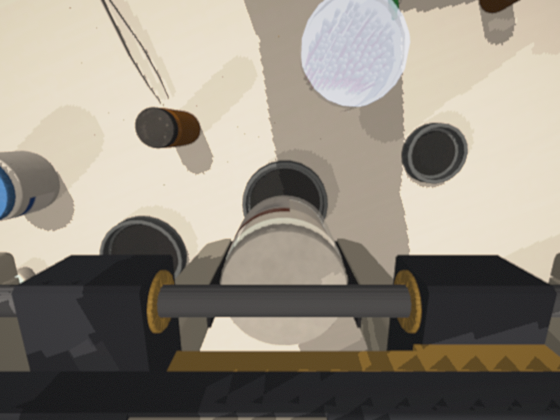

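The held jar is upright over the middle wide stand, whose rim shows around (286,200). I lower it now.

arm_command --xyz '[[0,0,-4],[0,0,-4],[0,0,-2],[0,0,-0.8],[0,0,-0.6],[0,0,0],[0,0,0]]' --turn '[[0,0,0],[0,0,0],[0,0,0],[0,0,0],[0,0,0],[0,0,0],[0,0,0]]'

```text
t: 6.78
tool_pos: [0.5366, -0.0488, 0.2217]
orientation: [0.552, 3.091, -0.0]
force: [0.1, 0.1, -1.3]
opening: 0.0586
```

arm_command --xyz '[[0,0,-0.1],[0,0,0],[0,0,0]]' --turn '[[0,0,0],[0,0,0],[0,0,0]]'

```text
t: 7.15
tool_pos: [0.5365, -0.0488, 0.2204]
orientation: [0.553, 3.091, -0.0]
force: [0.8, 0.6, 3.6]
opening: 0.0585
```

arm_command --xyz '[[0,0,0],[0,0,0],[0,0,0],[0,0,0],[0,0,0],[0,0,2],[0,0,4],[0,0,4],[0,0,0]]' --turn '[[0,0,0],[0,0,0],[0,0,0],[0,0,0],[0,0,0],[0,0,0],[0,0,0],[0,0,0],[0,0,0]]' --gripper 9.3

```text
t: 8.28
tool_pos: [0.5375, -0.049, 0.3241]
orientation: [0.551, 3.085, -0.0]
force: [-0.1, -1.6, -1.2]
opening: 0.0931
```

arm_command --xyz '[[-2.28,-4.83,0],[-2.28,-4.83,0],[-2.28,-4.83,0],[-2.28,-4.83,0],[-2.28,-4.83,-1],[0,0,-1],[0,0,0],[0,0,0]]' --turn '[[0,0,0],[0,0,0],[0,0,0],[0,0,0],[0,0,0],[0,0,0],[0,0,0],[0,0,0]]'

```text
t: 9.28
tool_pos: [0.4226, -0.2892, 0.2995]
orientation: [-0.551, -3.093, -0.001]
force: [0.7, 0.9, 0.3]
opening: 0.093
```

```bash
cat > ck.py <<'E'
import sys
from h import *
x,y,h=map(float,sys.argv[1:4])
p=read_camera("wrist");save(p,sys.argv[4]);c=cloud(p).reshape(-1,3)[p["z_map"].ravel()>0]
m=c[(np.hypot(c[:,0]-x,c[:,1]-y)<.045)&(abs(c[:,2]-h)<.008)]
print(len(m),np.median(m[:,2]),cv2.minEnclosingCircle(m[:,:2].astype(np.float32)))
p=read_camera("top");c=cloud(p).reshape(-1,3)[p["z_map"].ravel()>0]
m=c[(np.hypot(c[:,0]-.5357,c[:,1]+.0485)<.05)&(c[:,2]>.06)&(c[:,2]<.1)]
if len(m): print("tall jar",len(m),np.median(m[:,2]),cv2.minEnclosingCircle(m[:,:2].astype(np.float32)))
E
python3 ck.py .4215 -.29 .062 w3.png
```

```text
4640 0.06145260794486351 ((0.4231763184070587, -0.287875235080719), 0.030209898948669434)
tall jar 288 0.07831927252126758 ((0.5347355604171753, -0.05027426406741142), 0.02987559698522091)
```

View pics/w3.png

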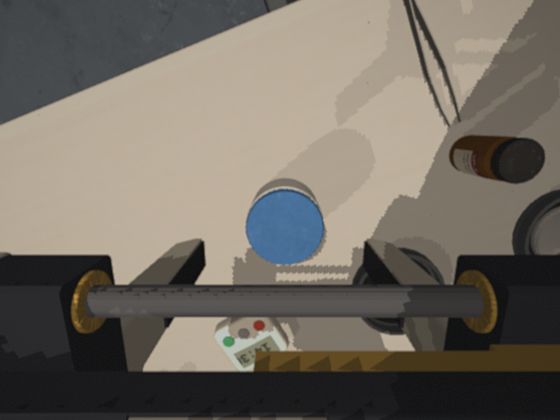

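The blue jar at (285,228) is centred between the jaws, and the tall jar stands in its stand.

arm_command --xyz '[[0,0,-3],[0,0,-3],[0,0,-2.1],[0,0,-1],[0,0,0]]' --turn '[[0,0,0],[0,0,0],[0,0,0],[0,0,0],[0,0,0]]'

```text
t: 10.0
tool_pos: [0.4223, -0.2898, 0.2086]
orientation: [-0.551, -3.092, -0.001]
force: [0.1, 0.5, 1.0]
opening: 0.0929
```

arm_command --xyz '[[0,0,0],[0,0,0],[0,0,0],[0,0,0],[0,0,0],[0,0,0],[0,0,0]]' --turn '[[0,0,0],[0,0,0],[0,0,0],[0,0,0],[0,0,0],[0,0,0],[0,0,0]]' --gripper 4

```text
t: 10.88
tool_pos: [0.4222, -0.2904, 0.2091]
orientation: [0.553, 3.092, -0.0]
force: [-0.7, 1.9, 5.0]
opening: 0.061
```

arm_command --xyz '[[0,0,2],[0,0,4],[0,0,3],[2,1.35,1],[4,2.7,0],[4,2.7,0],[1.58,1,0],[0,0,-2],[0,0,-4],[0,0,0]]' --turn '[[0,0,0],[0,0,0],[0,0,0],[0,0,0],[0,0,0],[0,0,0],[0,0,0],[0,0,0],[0,0,0],[0,0,0]]'

```text
t: 12.12
tool_pos: [0.5346, -0.2126, 0.2434]
orientation: [-0.553, -3.083, -0.004]
force: [-0.8, -0.6, -0.7]
opening: 0.061
```

arm_command --xyz '[[0,0,-2],[0,0,-1],[0,0,-0.5],[0,0,0],[0,0,-0.05],[0,0,0],[0,0,0]]' --turn '[[0,0,0],[0,0,0],[0,0,0],[0,0,0],[0,0,0],[0,0,0],[0,0,0]]'

```text
t: 13.0
tool_pos: [0.5382, -0.2129, 0.2139]
orientation: [0.553, 3.091, -0.001]
force: [-0.6, -1.1, 4.5]
opening: 0.0608
```

arm_command --xyz '[[0,0,0],[0,0,0],[0,0,0],[0,0,0],[0,0,0],[0,0,2],[0,0,4],[0,0,4],[0,0,0]]' --turn '[[0,0,0],[0,0,0],[0,0,0],[0,0,0],[0,0,0],[0,0,0],[0,0,0],[0,0,0],[0,0,0]]' --gripper 9.3

```text
t: 14.12
tool_pos: [0.5394, -0.2135, 0.3195]
orientation: [0.551, 3.084, -0.004]
force: [0.5, -0.3, -0.1]
opening: 0.0928
```

arm_command --xyz '[[-2.7,2.36,0],[-2.7,2.36,0],[-2.7,2.36,0],[-2.7,2.37,0],[0,0,-1.35],[0,0,0],[0,0,0]]' --turn '[[0,0,0],[0,0,0],[0,0,0],[0,0,0],[0,0,0],[0,0,0],[0,0,0]]'

```text
t: 15.0
tool_pos: [0.4303, -0.1188, 0.2998]
orientation: [-0.554, -3.092, 0.0]
force: [-0.0, -0.3, -0.1]
opening: 0.0929
```

```bash
python3 ck.py .43 -.118 .07 w4.png
```

```text
1445 0.06936638383123081 ((0.4308653473854065, -0.11676134169101715), 0.016128482297062874)
tall jar 256 0.07856172347429957 ((0.5343819260597229, -0.049989134073257446), 0.029523396864533424)
```

View pics/w4.png

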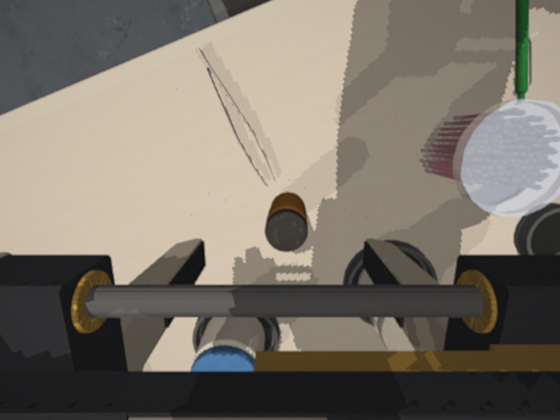

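The black-cap bottle at (286,229) is centred, and the short blue jar sits in the right wide stand at (235,340).

arm_command --xyz '[[0,0.05,-3],[0,0.05,-3],[0,0,-2.3],[0,0,-1],[0,0,0]]' --turn '[[0,0,0],[0,0,0],[0,0,0],[0,0,0],[0,0,0]]'

```text
t: 15.72
tool_pos: [0.4299, -0.1174, 0.2065]
orientation: [-0.553, -3.091, -0.0]
force: [-0.1, 0.6, 0.2]
opening: 0.093
```

arm_command --xyz '[[0,0,0],[0,0,0],[0,0,0],[0,0,0],[0,0,0],[0,0,0],[0,0,0],[0,0,0],[0,0,0]]' --turn '[[0,0,0],[0,0,0],[0,0,0],[0,0,0],[0,0,0],[0,0,0],[0,0,0],[0,0,0],[0,0,0]]' --gripper 1.5 --force 15

```text
t: 16.85
tool_pos: [0.4298, -0.1172, 0.2067]
orientation: [-0.553, -3.093, -0.0]
force: [0.3, -0.9, -0.3]
opening: 0.0321
```

arm_command --xyz '[[0,0,2],[0,0,4],[0,0,4],[0,0,3],[0.45,2.1,0],[0.85,4,0],[0.85,4,0],[0.85,4,0],[0.85,4,0],[0.85,4,0],[0.85,4,0],[0.85,4,0]]' --turn '[[0,0,0],[0,0,0],[0,0,0],[0,0,0],[0,0,0],[0,0,0],[0,0,0],[0,0,0],[0,0,0],[0,0,0],[0,0,0],[0,0,0]]'

```text
t: 18.35
tool_pos: [0.4939, 0.1851, 0.3366]
orientation: [0.553, 3.093, -0.0]
force: [1.0, -0.3, -0.2]
opening: 0.0323
```

arm_command --xyz '[[0.85,4,0],[0.85,4,0],[0.75,2.3,0],[0,1,0],[0,0,0],[0,0,0],[0,0,0]]' --turn '[[0,0,0],[0,0,0],[0,0,0],[0,0,0],[0,0,0],[0,0,0],[0,0,0]]'

```text
t: 19.23
tool_pos: [0.5184, 0.2959, 0.3368]
orientation: [0.554, 3.092, -0.0]
force: [-0.0, -0.1, -0.1]
opening: 0.0326
```

```bash
python3 - <<'E'
from h import *
p=read_camera("wrist");save(p,"w5.png")
p=read_camera("scene");c=cloud(p).reshape(-1,3)[p["z_map"].ravel()>0]
E
```

```text
(no output)
```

View pics/w5.png

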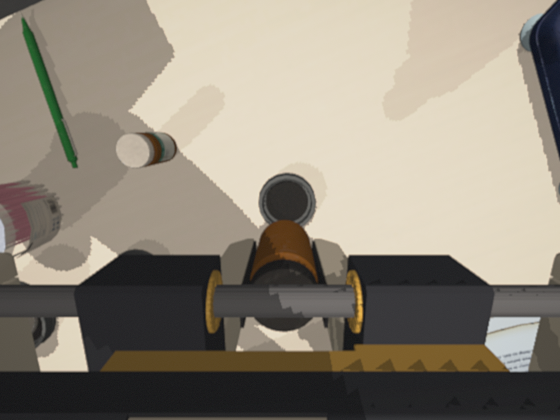

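The bottle is at (286,260), laterally in line with the stand at (287,202), so I lower it.

arm_command --xyz '[[0,0,-4],[0,0,-4],[0,0,-2],[0,0,-1.2],[0,0,-0.8],[0,0,-0.3],[0,0,-0.15],[0,0,0],[0,0,0]]' --turn '[[0,0,0],[0,0,0],[0,0,0],[0,0,0],[0,0,0],[0,0,0],[0,0,0],[0,0,0],[0,0,0]]'

```text
t: 20.45
tool_pos: [0.5185, 0.2968, 0.2127]
orientation: [0.553, 3.092, 0.001]
force: [0.2, 0.6, -1.1]
opening: 0.032
```

arm_command --xyz '[[0,0,-0.1],[0,0,0],[0,0,0]]' --turn '[[0,0,0],[0,0,0],[0,0,0]]'

```text
t: 20.82
tool_pos: [0.5185, 0.2969, 0.2116]
orientation: [0.553, 3.092, 0.001]
force: [-0.5, -0.5, 3.8]
opening: 0.0321
```

arm_command --xyz '[[0,0,0],[0,0,0],[0,0,0],[0,0,0],[0,0,0],[0,0,0],[0,0,2],[0,0,4],[0,0,4],[0,0,0]]' --turn '[[0,0,0],[0,0,0],[0,0,0],[0,0,0],[0,0,0],[0,0,0],[0,0,0],[0,0,0],[0,0,0],[0,0,0]]' --gripper 9.3

```text
t: 22.08
tool_pos: [0.52, 0.2975, 0.3177]
orientation: [0.551, 3.085, 0.009]
force: [-0.9, 0.3, -0.6]
opening: 0.0929
```

arm_command --xyz '[[-2.4,-2.54,0],[-2.4,-2.54,0],[-2.4,-2.54,0],[-2.4,-2.53,0],[0,0,-1.6],[0,0,0],[0,0,0]]' --turn '[[0,0,0],[0,0,0],[0,0,0],[0,0,0],[0,0,0],[0,0,0],[0,0,0]]'

```text
t: 22.95
tool_pos: [0.4227, 0.1957, 0.2952]
orientation: [-0.552, -3.092, 0.0]
force: [-0.8, -0.4, -0.4]
opening: 0.0932
```

```bash
python3 ck.py .4225 .195 .062 w6.png
```

```text
1171 0.06122999585942884 ((0.422016978263855, 0.19808533787727356), 0.014735248871147633)
tall jar 291 0.07806756957914374 ((0.5336484909057617, -0.049963679164648056), 0.030505003407597542)
```

View pics/w6.png

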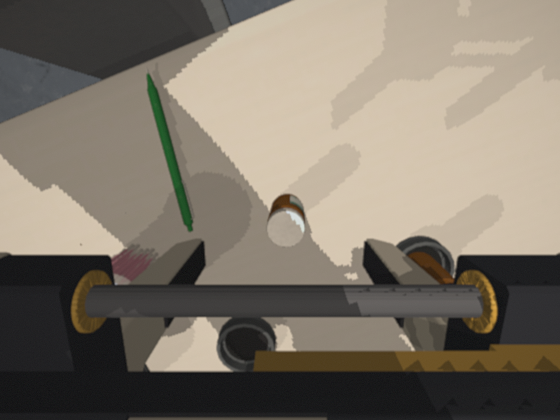

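The white-cap bottle at (286,222) is centred, and the tall bottle stands in its stand at (430,262).

arm_command --xyz '[[0,0.05,-3],[0,0.05,-3],[0,0,-2],[0,0,-1],[0,0,0]]' --turn '[[0,0,0],[0,0,0],[0,0,0],[0,0,0],[0,0,0]]'

```text
t: 23.68
tool_pos: [0.4224, 0.1964, 0.2049]
orientation: [-0.552, -3.092, 0.001]
force: [-0.4, -0.4, 0.1]
opening: 0.0926
```

arm_command --xyz '[[0,0,0],[0,0,0],[0,0,0],[0,0,0],[0,0,0],[0,0,0],[0,0,0],[0,0,0],[0,0,0]]' --turn '[[0,0,0],[0,0,0],[0,0,0],[0,0,0],[0,0,0],[0,0,0],[0,0,0],[0,0,0],[0,0,0]]' --gripper 1.5

```text
t: 24.8
tool_pos: [0.4224, 0.1963, 0.2053]
orientation: [-0.553, -3.093, 0.0]
force: [-0.7, 0.2, 0.3]
opening: 0.0286
```

arm_command --xyz '[[0,0,2],[0,0,4],[0,0,3],[1.66,-1.18,0],[3,-2.25,0],[3,-2.25,0],[2.5,-1.9,0],[1.5,-1.1,0],[0,0,0],[0,0,0]]' --turn '[[0,0,0],[0,0,0],[0,0,0],[0,0,0],[0,0,0],[0,0,0],[0,0,0],[0,0,0],[0,0,0],[0,0,0]]'

```text
t: 26.05
tool_pos: [0.5383, 0.1098, 0.2946]
orientation: [-0.552, -3.091, 0.0]
force: [0.7, 0.4, -0.1]
opening: 0.0285
```

```bash
python3 ck.py .539 .1095 .062 w7.png
```

```text
0 nan ((0.0, 0.0), 0.0)
tall jar 286 0.0781760417631222 ((0.5354641675949097, -0.04950694739818573), 0.029795799404382706)
  return _methods._mean(a, axis=axis, dtype=dtype,
  ret = ret.dtype.type(ret / rcount)
```

View pics/w7.png

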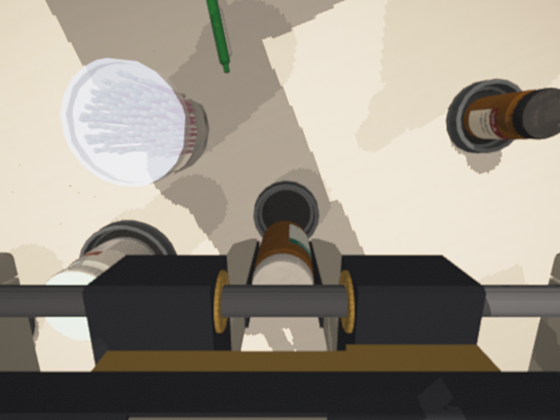

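The white-cap bottle at (284,255) is over its stand at (286,210), and the tall bottle stands in its own at (485,115).

arm_command --xyz '[[0,0,-3],[0,0,-3],[0,0,-1.2],[0,0,-0.8],[0,0,-0.3],[0,0,-0.15],[0,0,0],[0,0,0]]' --turn '[[0,0,0],[0,0,0],[0,0,0],[0,0,0],[0,0,0],[0,0,0],[0,0,0],[0,0,0]]'

```text
t: 27.15
tool_pos: [0.5392, 0.1094, 0.2112]
orientation: [0.553, 3.092, 0.0]
force: [0.5, -0.4, -0.4]
opening: 0.0282
```

arm_command --xyz '[[0,0,-0.1],[0,0,0],[0,0,0]]' --turn '[[0,0,0],[0,0,0],[0,0,0]]'

```text
t: 27.52
tool_pos: [0.5392, 0.1094, 0.2102]
orientation: [0.553, 3.092, 0.0]
force: [-1.2, -0.5, 4.7]
opening: 0.0288
```

arm_command --xyz '[[0,0,0],[0,0,0],[0,0,0],[0,0,0],[0,0,0],[0,0,0],[0,0,2],[0,0,4],[0,0,4],[0,0,4],[0,0,4],[0,0,0]]' --turn '[[0,0,0],[0,0,0],[0,0,0],[0,0,0],[0,0,0],[0,0,0],[0,0,0],[0,0,0],[0,0,0],[0,0,0],[0,0,0],[0,0,0]]' --gripper 9.3

```text
t: 29.02
tool_pos: [0.54, 0.1096, 0.3943]
orientation: [0.551, 3.085, 0.003]
force: [0.3, 0.6, -0.2]
opening: 0.093
```

arm_command --xyz '[[-3,4,0],[-4,5,0],[-4,5,0],[-4,5,0],[-3,5,0],[-3,5,0],[-3,5,0],[0,0,0],[0,0,0]]' --turn '[[0,0,0],[0,0,0],[0,0,0],[0,0,0],[0,0,0],[0,0,0],[0,0,0],[0,0,0],[0,0,0]]'

```text
t: 30.15
tool_pos: [0.3016, 0.4456, 0.3886]
orientation: [-0.551, -3.092, 0.003]
force: [0.3, -1.0, -0.2]
opening: 0.093
```

```bash
python3 - <<'E'
from h import *
T=dict(tall_jar=(.5357,-.0485,.079),short_jar=(.538,-.2125,.067),tall_bottle=(.5185,.2965,.075),short_bottle=(.539,.1095,.067),swabs=(.433,.04,.083),timer=(.533,-.367,.02))
for n in("top","scene"):
    p=read_camera(n);cv2.imwrite(f"pics/{n}9.png",cv2.resize(p["frame"][120:340,100:470,::-1],None,fx=2,fy=2))
    c=cloud(p).reshape(-1,3)[p["z_map"].ravel()>0]
    for k,(x,y,h) in T.items():
        m=c[(np.hypot(c[:,0]-x,c[:,1]-y)<.05)&(abs(c[:,2]-h)<.01)]
        if len(m): print(n,k,len(m),np.percentile(m[:,2],[50,90]).round(4),np.round(cv2.minEnclosingCircle(m[:,:2].astype(np.float32))[0],4))
        else: print(n,k,"none")
E
```

```text
top tall_jar 270 [0.0783 0.0837] [ 0.5352 -0.0497]
top short_jar 280 [0.0665 0.071 ] [ 0.5359 -0.2144]
top tall_bottle 82 [0.0738 0.0775] [0.5185 0.293 ]
top short_bottle 70 [0.0663 0.0711] [0.5373 0.1072]
top swabs 481 [0.082  0.0867] [0.4331 0.0409]
top timer 315 [0.0169 0.0214] [ 0.5321 -0.3654]
scene tall_jar 230 [0.0776 0.0795] [ 0.5326 -0.0491]
scene short_jar 283 [0.0658 0.0674] [ 0.536  -0.2121]
scene tall_bottle 66 [0.0721 0.0748] [0.519  0.2902]
scene short_bottle 63 [0.0652 0.067 ] [0.5364 0.1095]
scene swabs 410 [0.0808 0.0825] [0.4343 0.0402]
scene timer 367 [0.0161 0.0181] [ 0.5363 -0.3679]
```

View pics/scene9.png

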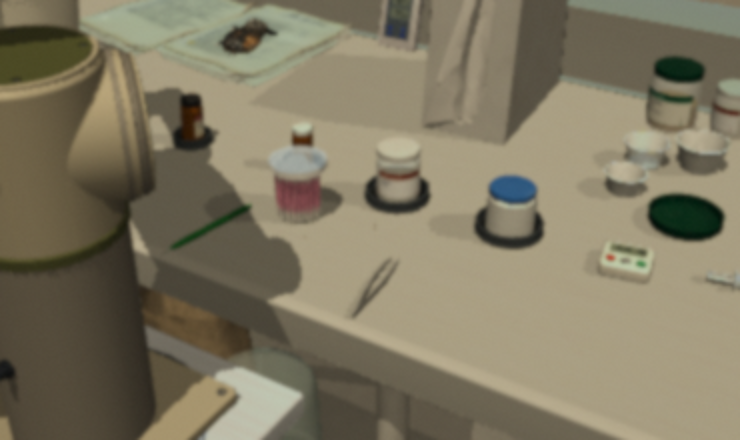

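View pics/top9.png

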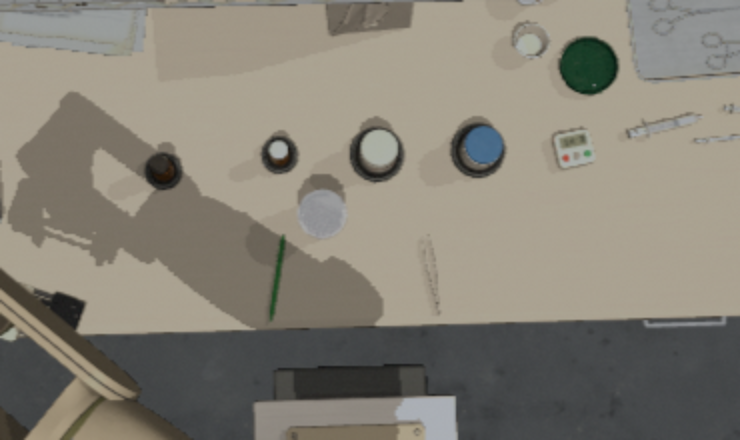

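All four stand upright in their stands. In the top picture they are at (163,170), (279,153), (379,152) and (480,147). The swabs and timer haven't moved, and the arm is clear.

```bash
python3 -c "
from plant import robot
print(robot.close_job())"
```

```text
the job is handed in; nothing more can be done
None
```

All four containers are standing upright in their stands, and I've handed the job in at about 30 s of the 96 s allowed. The tall white jar is in the left wide stand and the blue-cap jar in the right. The black-cap tall bottle is in the left narrow stand and the white-cap bottle in the right.

- **Seating:** Seen from the scene camera, the cap tops are at about 79, 67, 75 and 67 mm, which is each container's height plus the 5 mm stand floor. The top camera reads about 4 mm higher, the same offset it showed before anything was moved.
- **Centring:** Three containers sit within about 3 mm of their stand centres. The tall bottle measures 4–6 mm off centre, inside its 9 mm clearance.
- **Bystanders:** The swabs and the timer measured within about 3 mm of their starting positions, which is about the calibration error.
- **Arm:** It ended raised and clear of everything. The largest force I saw at the end of a move was about 5 N.

One wrist-camera check, before the last bottle was lowered, returned no measurement, so I judged that alignment from the picture.

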